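# Take the grinding cup off the blending mill

### The arm

A 6-joint arm with a two-finger parallel gripper is mounted at the origin on the work surface. World frame = base frame: x ahead of the robot, y to its left, z up, the work surface at z = 0. Lengths are in m, angles in rad, forces in N, time in s.
With the tool pointing down it reaches from about 0.25 to 0.8 m from the base axis. Payload 8.5 kg.
Tool frame: the origin (TCP) lies midway between the tips of the shut fingers; the grasp point (between the pads) lies 19 mm behind it; x points along the fingers, y is the direction in which the jaws open and shut, and the axes are right-handed (so a half turn about x gives the same grasp; the last joint's range is limited). The gripper opens to 85 mm and grips with 20 to 120 N. Pads are 22 mm wide; open, the fingers measure 114 mm over their backs; the gripper's body (76 mm by 85 mm) begins 54 mm behind the grasp point. The pads swing forward as they close: fully open they stand 13 mm farther back than shut.
Start: joints at [0, 0.238, -0.013, 1.319, 0, 1.571], TCP at [0.525, -0, 0.231] pointing down, gripper open.
Joint ranges: [-2.66, 2.66], [-1.03, 1.9], [-1.14, 1.46], [-1.82, 2.27], [-1.45, 1.34], [-3.14, 3.14]. Speed limits (rad/s): [2.22, 2.22, 2.79, 3.14, 3.14, 3.14].

### API

Orientations are given as a unit quaternion [w, x, y, z].
In Python, from rig import ctrl gives the robot as it stands. The module is installed in compiled form; this text tells all that it offers.
- The arm moves only by the tool jog_arm, never from a script. Its argument "steps" is one flat list of numbers, 7 for each row, row after row: the shift along the tool's x, y, z in mm, then the turn, a rotation vector about the tool's x, y, z in rad, then the gripper's target within -1 to 1 (fully open at 1, half-way at 0, shut at -1). In form: [x, y, z, rx, ry, rz, claw, x, y, z, rx, ry, rz, claw, ...]. A call has exactly 8 rows; each row shifts and turns the commanded pose from where the row before left it, along the tool's axes as they then stand; what a row does not reach is not made up. A row lasts 1/10 s, in which the tool goes at most 50 mm and 8.59 degrees, less where a joint would pass 70% of its speed; a pose out of reach is approached as far as the arm can. A call with a gripper value outside its range is refused whole. The fingers move at their own pace and stop on an object; "squeeze" is the grip in N (left out, the last holds). Time passes only in rows, so rows that do not move let the fingers close, or fill a call up. It gives the time, the measured TCP pose, the force and the opening at its end, in the units of the state.
- ctrl.sense(): the state, without advancing time (a new reading comes with each control period).
- ctrl.capture(name): name is "scene" or "side" or "wrist"; returns the picture (384x512x3 uint8, red, green, blue); there is no depth.
- ctrl.camera_info(name): a dict with "intrinsics" (3x3 intrinsics, pixels), "R" (3x3) and "t" (3): a world point X has camera coordinates R X + t. Camera axes: x right, y down, z forward; pixel columns grow to the right and rows downward; lengths in m; the calibration is good to about 2 mm. A picture is of the moment at which its call begins: read the wrist's pose just before it. camera_info takes no time and is no camera call; for the wrist camera it gives the pose at the moment of the call.
- ctrl.sign_off(): hands the job in, once; it reports no verdict.
Trained networks look in the newest picture that a camera, given by its name, has taken for a name from the list of things; names that differ only in an ending like _2 or _b are one class to them, and where a whole thing is asked for, a point or a joint stands for the part that bears it (a point fixed in the world has none). Each returns a list of dicts, best first, with "confidence" (0 to 1); they miss things now and then, are a little off and sometimes report something else, mostly with a low value. They report only what shows in the picture. A call takes as long as a camera call.
- ctrl.masks_of(camera, thing): "mask" (384x512 bool, what is visible of it) and "extent" ([left, top, right, bottom] in pixels, round what is visible of it).
The state is a dict: "clock": time; "q": joint angles; "joint_vel": joint speeds; "tau": joint torques, N m; "tcp_pos": TCP position; "tcp_rot": TCP orientation; "ft_force": force on the tool from outside, world axes, zero at the start; "torque": the same for the moment, N m; "width": opening from 0.0 (shut) to 1.0 (fully open).
Only numpy, scipy, OpenCV 4.12 (cv2) and the standard library are available. Lean on these libraries where they do the work, as an engineer would, in place of code of your own. Each camera call takes 0.05 s, during which the arm holds its last target.

### The job

The mill's steel grinding cup has to come off for cleaning: push the black release button on the mill's deck fully down, turn the cup anticlockwise (seen from above) about a quarter turn until it stops, lift it straight off and stand it upright near the middle of the aluminium tray. Work by feel and gently: never force the button, the cup against its lock or the cup against the tray, and leave the other things on the counter where they are.

Things in the scene. Friction and masses are not known exactly. Their poses are not given: they have to be found in the camera images.
- mill: Grey motor base fixed to the counter; flat deck 85 mm above the counter, 225 mm long (x from -157.5 to +67.5 mm), 124 mm wide in y. Origin: on the counter below the axis on which the cup turns; z up; the release button lies towards -x. A pawl worked by the button keeps the cup's lugs from turning out. Keep the robot's push on the mill under 30 N.
- bayonet (a point): Point on the deck on the cup's axis, 85 mm up; axes as the mill's. Round it two dark steel claws (outer radius 50, 17 mm high) hook over the cup's lugs. The claw ring is clamped at an unknown angle, up to 0.15 rad off: the open stop (stiff rubber buffers) is met when cup +x is 1.14 to 1.44 rad anticlockwise of mill +x. Lugs are free of the claws only in the last 0.1 rad before it. Keep cup-mill force under 30 N.
- release (a point): Fixed point at deck height on the button's vertical axis, 105 mm from the cup's axis. Black cap 22 mm across in a steel collar 32 mm across. Cap top 16 to 28 mm above this point (differs each time, unmeasured), collar top 4 mm above it.
- deck_front (a point): Point on the deck's front part, 40 mm beyond the button (mill -x); needs no handling. The button there slides 9 mm down at about 2 to 4 N (friction, no spring) to a hard stop, felt as a sharp rise in force, and stays down when let go. At least 8 mm are needed to free the cup. Press slowly and stop at 8 to 12 N.
- cup: Loose closed steel cup, 0.28 to 0.56 kg, 80 mm high: round body 50 mm across from 12 to 75 mm up, foot 60 mm across, 12 mm high; two lugs on the foot along its +x and -x, out to 42 mm, 16 mm wide, 3 to 9 mm up. Origin: centre of underside, z up. At the start it sits locked on the deck, x along mill x within 0.02 rad.
- cup_grip (a point): Point on the cup's axis 60 mm above its underside, a good height to grip its round body (50 mm) from above. Seated, the cup has about 1.7 mm sideways play on a 10 mm high stub, 3 mm upwards under the claws and a few degrees of turn against the pawl. Turning drags under 0.15 N m; at the open stop the moment climbs about 0.16 N m per 0.01 rad: 0.2 to 0.3 N m is enough.
- tray: Square aluminium tray fixed to the counter, 150 by 150 mm outside, 14 mm high, walls and floor about 4 mm thick. Origin: centre of its underside on the counter, z up.
- tub_low: Bystander: black plastic tub, 96 mm across, 48 mm high, carries another; leave it. Origin: centre of its underside.
- tub_high: Bystander: the same tub, standing on the first; leave it. Origin: centre of its underside.
- tub_single: Bystander: the same tub, standing alone, nearer the robot; leave it. Origin: centre of its underside.
- bowl: Bystander: terracotta bowl, 76 mm across, 45 mm high, between mill and tray; leave it. Origin: centre of its underside.
- spoon: Bystander: spoon, 160 mm long, lying across beyond the bowl; leave it. Origin: centre of its underside.
- brush: Bystander: hand brush lying to the robot's right; leave it. Origin: centre of its underside.
- jar: Bystander: amber glass jar, 60 mm across, 80 mm high, to the robot's left; leave it. Origin: centre of its underside.

How it is judged:
On the way, in this order (a step that is already met when the one before it is completed fails the run):
1. the cup is turned anticlockwise towards its open stop (by more than 52 degrees from locked) while still seated on the mill (angle between the x axis of cup and the x axis of mill, either way round above 0.9 rad and z of cup in the frame of mill below 0.091 m and horizontal distance between cup and mill below 0.008 m), for 0.1 s.
2. the cup is lifted off, its underside more than 30 mm above the deck (z of cup in the frame of mill above 0.115 m), for 0.1 s.
At the end, for the whole second after the job is handed in: The cup stands at rest and upright (within 0.06 rad) on the floor of the tray, its axis within 25 mm of the tray's centre, released (horizontal distance between cup and tray below 0.025 m and z of cup in the frame of tray below 0.008 m and angle between cup's own z axis and vertical below 0.06 rad and linear speed of cup below 0.01 m/s and angular speed of cup below 0.1 rad/s); the robot touches nothing.
It fails at once if the cup is forced against the mill: more than 30 N between them (contact force between cup and mill above 30 N).
It fails at once if the robot pushes on the mill or its button with more than 30 N (contact force between any of the fingers, the arm and mill above 30 N).
It fails at once if the cup is slammed or pressed on the tray: more than 40 N (contact force between cup and tray above 40 N).
It fails at once if the cup tips by more than 0.6 rad (angle between cup's own z axis and vertical above 0.6 rad).
It fails at once if another thing on the counter is moved by more than 30 mm (distance of any of tub_low, tub_high, tub_single, bowl, spoon, brush, jar from where it was at the start of the episode above 0.03 m).
It also fails if it takes over 72 s, if anything falls off the work surface, if the arm or the gripper's body presses on something with over 40 N, if the wrist force passes 120 N, or if a joint passes its speed limit or range.

## Working session

There is one attempt and no reset: what is moved stays moved. The work goes in short steps, Python scripts to look and compute and a tool call to move; the robot and the scene stay as the last step left them, time stands still between calls to the robot, and variables do not carry over. Pictures are saved under pics/ and viewed, and the job is handed in when it is done.

Besides the shell and the picture viewer there is one more tool, called after "Emit:" in YAML: its name, and indented under it one key for each argument. jog_arm: Moves the arm, as the interface text tells. Its arguments: {"type":"object","properties":{"steps":{"type":"array","items":{"type":"number"}},"squeeze":{"type":"number"}},"required":["steps"]}

```bash
mkdir -p pics; ls; python3 - <<'E'
from rig import ctrl
import cv2
s=ctrl.sense(); print({k:s[k] for k in s})
for n in ["scene","side","wrist"]:
    im=ctrl.capture(n); cv2.imwrite(f"pics/{n}0.png",im[:,:,::-1]); 
    ci=ctrl.camera_info(n); print(n,ci)
E
```

```text
pics
{'clock': 0.0, 'q': array([ 3.23892947e-05,  2.38794819e-01, -1.42675839e-02,  1.31918258e+00,
        1.89465674e-05,  1.57083450e+00]), 'joint_vel': array([ 1.26692740e-03, -2.74764051e-04, -1.07767915e-05,  1.32268792e-03,
        3.21359630e-04, -5.26218796e-04]), 'tau': array([ 1.29771975e-03, -5.38790166e+01,  3.46437156e+01,  1.83730113e-02,
        1.69192181e-04,  6.54446694e-05]), 'tcp_pos': array([5.24585371e-01, 2.28037571e-05, 2.30665063e-01]), 'tcp_rot': array([ 0.49963153,  0.49964388,  0.50036531, -0.50035876]), 'ft_force': array([0.00770326, 0.47201454, 0.73727748]), 'torque': array([-0.01609188,  0.0655357 ,  0.01254441]), 'width': 0.999317082752744}
scene {'intrinsics': array([[422.65581467,   0.        , 255.04133539],
       [  0.        , 422.65581467, 198.32130745],
       [  0.        ,   0.        ,   1.        ]]), 'R': array([[-3.73798935e-01,  9.27509632e-01,  4.89148849e-04],
       [ 6.29343383e-01,  2.54021228e-01, -7.34438644e-01],
       [-6.81323171e-01, -2.74224540e-01, -6.78674914e-01]]), 't': array([ 0.17527103, -0.26233049,  1.68657901])}
side {'intrinsics': array([[491.01255072,   0.        , 255.00836833],
       [  0.        , 491.01255072, 197.16269577],
       [  0.        ,   0.        ,   1.        ]]), 'R': array([[-0.71319121, -0.7009594 , -0.00377094],
       [-0.38394305,  0.39513246, -0.83454064],
       [ 0.58646912, -0.59373922, -0.55093349]]), 't': array([0.38629634, 0.30439655, 1.36846858])}
wrist {'intrinsics': array([[331.17622793,   0.        , 261.13461548],
       [  0.        , 331.17622793, 193.90923423],
       [  0.        ,   0.        ,   1.        ]]), 'R': array([[ 9.99999942e-01,  3.30419946e-05, -3.38953341e-04],
       [ 1.33642210e-04, -9.53520684e-01,  3.01327542e-01],
       [-3.13242559e-04, -3.01327570e-01, -9.53520633e-01]]), 't': array([-0.52595696, -0.03762241,  0.37937359])}
```

View pics/scene0.png

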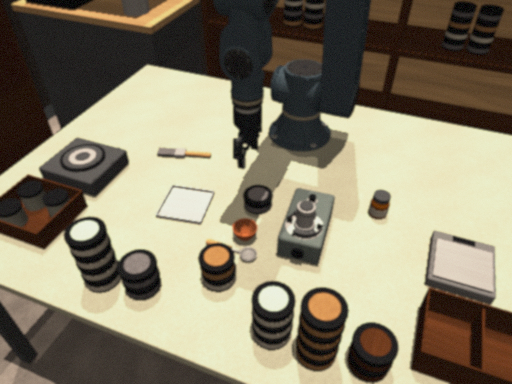

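View pics/side0.png

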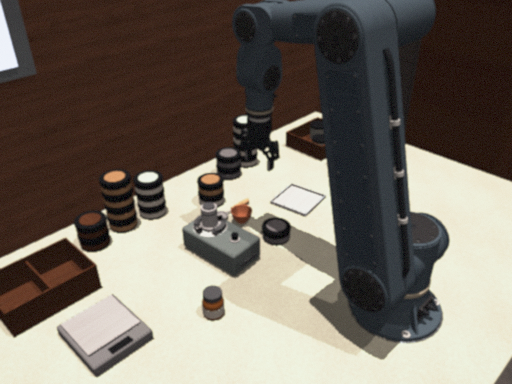

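View pics/wrist0.png

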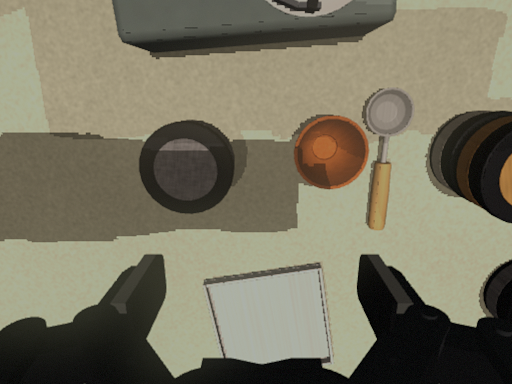

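```bash
python3 - <<'E'
from rig import ctrl
import numpy as np
for n in ["scene","side"]:
    for th in ["mill","cup","tray","bowl","release","tub_low","jar"]:
        r=ctrl.masks_of(n,th)
        for d in r[:3]:
            ys,xs=np.nonzero(d["mask"]); print(n,th,round(d["confidence"],2),np.round(d["extent"]),len(xs),xs.mean().round(1) if len(xs) else 0,ys.mean().round(1) if len(ys) else 0)
print(ctrl.sense()["clock"])
E
```

```text
scene mill 0.71 [156. 188. 213. 220.] 1624 185.6 204.4
scene mill 0.55 [276. 188. 333. 267.] 2608 306.0 228.2
scene mill 0.36 [203. 237. 258. 261.] 267 240.7 251.2
scene cup 0.86 [296. 197. 315. 231.] 525 305.5 215.4
scene tray 0.84 [156. 185. 212. 223.] 1719 186.0 204.1
scene tray 0.48 [277. 187. 334. 264.] 2435 305.7 227.8
scene bowl 0.87 [235. 216. 257. 240.] 441 244.9 229.1
scene bowl 0.51 [272. 187. 333. 265.] 2682 306.0 228.3
scene release 0.94 [281. 191. 335. 266.] 2469 305.9 228.6
scene tub_low 0.69 [204. 265. 237. 294.] 370 221.0 282.7
scene jar 0.58 [368. 190. 390. 223.] 536 379.6 204.2
side mill 0.95 [183. 214. 264. 278.] 2910 223.0 244.7
side cup 0.98 [199. 202. 222. 232.] 410 209.1 216.6
side tray 0.77 [271. 186. 324. 215.] 1044 298.4 199.7
side bowl 0.87 [232. 204. 252. 223.] 296 241.6 213.4
side release 0.96 [182. 215. 260. 275.] 2848 223.1 244.7
side tub_low 0.59 [199. 190. 227. 208.] 175 211.9 199.8
side jar 0.9 [202. 287. 226. 320.] 664 212.6 302.6
0.85
```

```bash
cat > h.py <<'E'
import numpy as np, cv2
from rig import ctrl
def ray(n,uv,ci=None):
    ci=ci or ctrl.camera_info(n); K=ci["intrinsics"];R=np.array(ci["R"]);t=np.array(ci["t"])
    d=R.T@np.linalg.solve(K,[uv[0],uv[1],1.]); return -R.T@t,d
def onz(n,uv,z,ci=None):
    c,d=ray(n,uv,ci); return c+d*(z-c[2])/d[2]
def proj(n,X,ci=None):
    ci=ci or ctrl.camera_info(n); X=np.atleast_2d(X); p=(X@np.array(ci["R"]).T+ci["t"])@ci["intrinsics"].T
    return p[:,:2]/p[:,2:]
def crop(src,box,k,dst):
    im=cv2.imread(src); x0,y0,x1,y1=box
    cv2.imwrite(dst,cv2.resize(im[y0:y1,x0:x1],None,fx=k,fy=k,interpolation=cv2.INTER_CUBIC))
E
python3 - <<'E'
from h import *
crop("pics/scene0.png",(260,170,350,280),6,"pics/sc.png")
crop("pics/side0.png",(170,190,270,285),6,"pics/sd.png")
for n,uv,z in [("scene",(305.5,199),.165),("side",(209,206),.165),("side",(235,237),.1),("scene",(186,204),.007),("side",(298.4,199.7),.007),("wrist",(330,151),.03)]:
    print(n,uv,onz(n,uv,z).round(4))
E
```

```text
scene (305.5, 199) [0.5406 0.1778 0.165 ]
side (209, 206) [0.5548 0.1853 0.165 ]
side (235, 237) [0.4491 0.1791 0.1   ]
scene (186, 204) [ 0.5402 -0.2129  0.007 ]
side (298.4, 199.7) [ 0.5307 -0.2163  0.007 ]
wrist (330, 151) [0.5984 0.017  0.03  ]
```

View pics/sc.png

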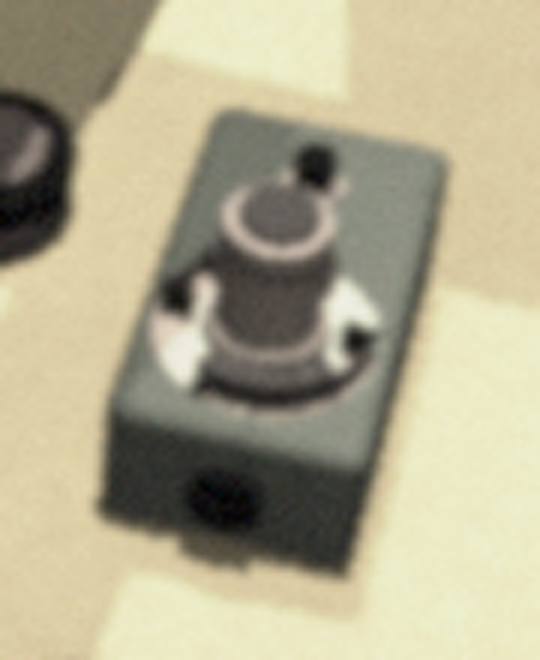

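View pics/sd.png

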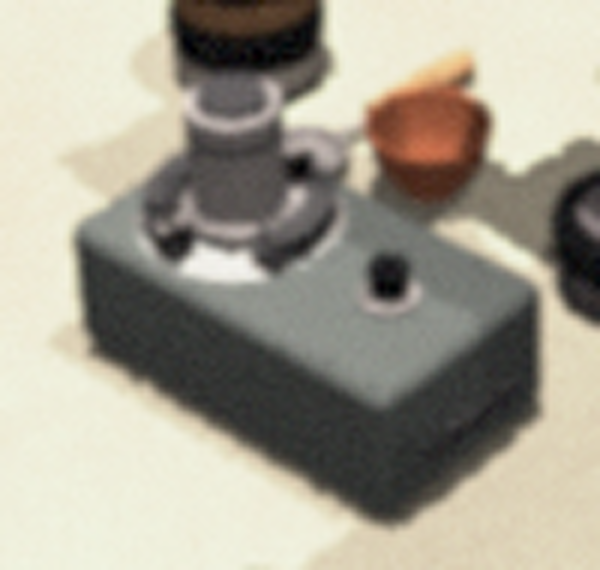

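Emit:
jog_arm:
  steps: [-10,-5,-30,0,0,0,1,-10,-5,-30,0,0,0,1,-10,-5,-30,0,0,0,1,-10,-5,-20,0,0,0,1,0,0,0,0,0,0,1,0,0,0,0,0,0,1,0,0,0,0,0,0,1,0,0,0,0,0,0,1]

```text
clock: 1.65
tcp_pos: [0.5049, 0.1091, 0.2708]
tcp_rot: [-0.5, -0.5, -0.5, 0.501]
ft_force: [0.7, 0.0, 0.4]
width: 1.001
```

```bash
python3 - <<'E'
from h import *
ci=ctrl.camera_info("wrist")
im=ctrl.capture("wrist"); cv2.imwrite("pics/w1.png",im[:,:,::-1]); np.save("ci1.npy",ci,allow_pickle=True)
cv2.imwrite("pics/w1b.png",cv2.resize(im[:,:,::-1],None,fx=1.5,fy=1.5))
print(ci["R"],ci["t"])
for th in ["mill","cup","release"]:
    for d in ctrl.masks_of("wrist",th)[:2]:
        print(th,round(d["confidence"],2),np.round(d["extent"]))
        c=cv2.findContours(d["mask"].astype(np.uint8),0,2)[0]; c=max(c,key=cv2.contourArea); print(cv2.minAreaRect(c))
E
```

```text
[[ 9.99999384e-01 -1.10768276e-03 -7.65754186e-05]
 [-1.03299729e-03 -9.53426139e-01  3.01624819e-01]
 [-4.07113619e-04 -3.01624554e-01 -9.53426695e-01]] [-0.50615289  0.0548887   0.45042622]
mill 0.9 [147.  14. 393. 163.]
((274.5170593261719, 89.66819763183594), (135.6146240234375, 243.8173065185547), 85.638427734375)
cup 0.6 [286.  55. 371. 126.]
((329.0, 89.5), (71.0, 84.0), 90.0)
release 0.75 [148.  12. 392. 165.]
((274.4832763671875, 89.54135131835938), (134.41058349609375, 243.22296142578125), 85.42607879638672)
```

View pics/w1b.png

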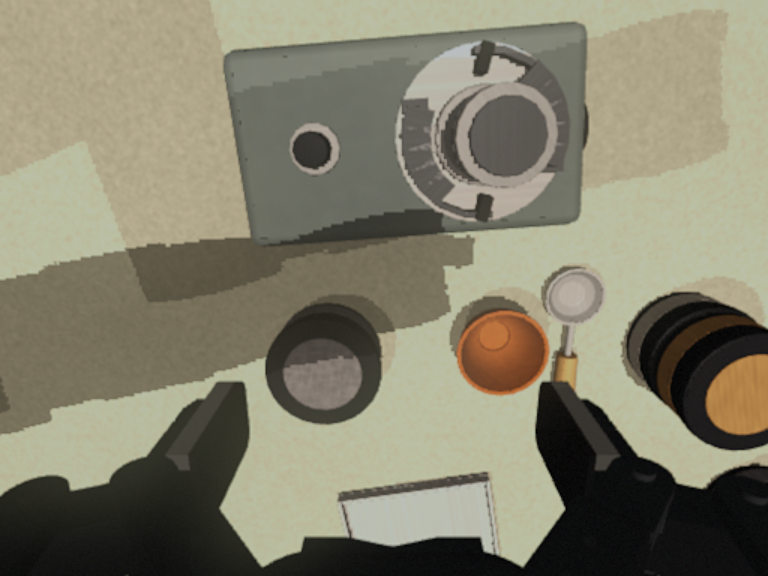

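```bash
python3 - <<'E'
from h import *
ci=np.load("ci1.npy",allow_pickle=True).item()
for nm,uv,z in [("collar",(314.5,149),.089),("cap",(311,150),.107),("cuptop",(507,134),.165),("disc",(483,131),.086),("tl",(228,52),.085),("tr",(584,25),.085),("br",(579,221),.085),("bl",(262,243),.085)]:
    print(nm,onz("wrist",np.array(uv)/1.5-0.17,z,ci).round(4))
crop("pics/w1.png",(140,10,400,170),3,"pics/w1c.png")
E
```

```text
collar [0.4578 0.1787 0.089 ]
cap [0.4584 0.1786 0.107 ]
cuptop [0.5611 0.1876 0.165 ]
disc [0.5634 0.1893 0.086 ]
tl [0.4079 0.2347 0.085 ]
tr [0.6201 0.249  0.085 ]
br [0.6302 0.1325 0.085 ]
bl [0.419  0.1179 0.085 ]
```

View pics/w1c.png

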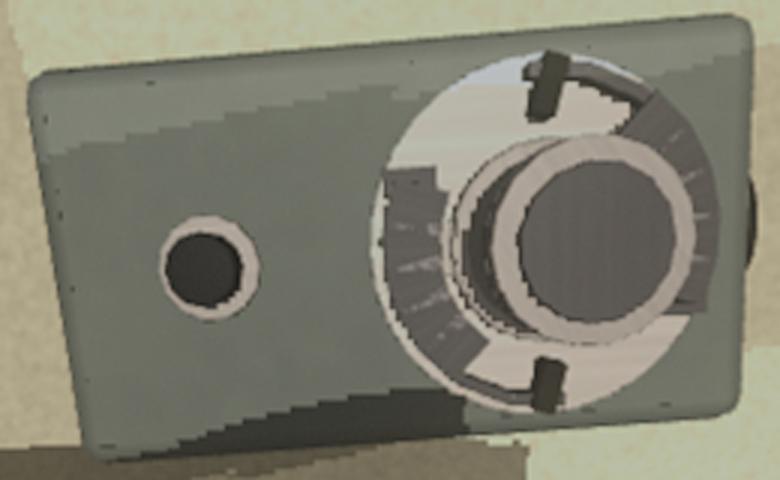

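```bash
python3 - <<'E'
from h import *
ci=np.load("ci1.npy",allow_pickle=True).item()
g=cv2.cvtColor(cv2.imread("pics/w1.png"),cv2.COLOR_BGR2GRAY)
def ell(mask,seed):
    n,l=cv2.connectedComponents(mask.astype(np.uint8)); m=(l==l[seed[1],seed[0]]).astype(np.uint8)
    c=max(cv2.findContours(m,0,1)[0],key=cv2.contourArea); return cv2.fitEllipse(c) , c
print("g cap",g[100,208],"collar",g[110,210], "deck",g[100,180],"top",g[90,340],"rim",g[62,330])
e,_=ell(g<55,(208,100)); print("cap",e,onz("wrist",e[0],.107,ci).round(4))
e,_=ell(g>130,(194,100) if g[100,194]>130 else (210,115)); print("collar",e,onz("wrist",e[0],.089,ci).round(4))
sub=((g>70)&(g<115)); e,_=ell(sub,(345,90)); print("cup dark top",e,onz("wrist",e[0],.165,ci).round(4))
E
```

```text
g cap 54 collar 50 deck 109 top 88 rim 162
cap ((207.6457061767578, 99.5211181640625), (22.940004348754883, 24.204423904418945), 110.57485961914062) [0.4588 0.1789 0.107 ]
collar ((209.16500854492188, 98.58154296875), (31.849403381347656, 33.649658203125), 153.50357055664062) [0.4575 0.1792 0.089 ]
cup dark top ((338.762451171875, 90.00151062011719), (49.861419677734375, 53.98921203613281), 25.76201057434082) [0.5618 0.187  0.165 ]
```

Emit:
jog_arm:
  squeeze: 20
  steps: [0,-16,-24,0,0,0,-1,0,-16,-24,0,0,0,-1,0,-15,-22,0,0,0,-1,30,0,0,0,0,0,-1,40,0,0,0,0,0,-1,40,0,0,0,0,0,-1,26,0,0,0,0,0,-1,0,0,0,0,0,0,-1]

```text
clock: 2.65
tcp_pos: [0.4558, 0.179, 0.1323]
tcp_rot: [-0.499, -0.498, -0.501, 0.502]
ft_force: [0.3, -0.6, -0.2]
width: 0.003
```

```bash
python3 - <<'E'
from h import *
s=ctrl.sense();print(s["clock"],s["tcp_pos"],s["tcp_rot"],s["ft_force"],s["width"])
for n in ("wrist","side","scene"):
    ci=ctrl.camera_info(n); im=ctrl.capture(n); cv2.imwrite(f"pics/{n}2.png",im[:,:,::-1])
    print(n,proj(n,[s["tcp_pos"]],ci))
crop("pics/side2.png",(170,170,290,285),5,"pics/sd2.png")
E
```

```text
2.65 [0.45576943 0.1789869  0.13226253] [-0.49906492 -0.49807506 -0.50081975  0.5020309 ] [ 0.27268464 -0.61435757 -0.24538053] 0.00259042595595421
wrist [[258.34800741 260.49308079]]
side [[233.19338185 227.41719165]]
scene [[313.45226145 189.04040414]]
```

View pics/wrist2.png

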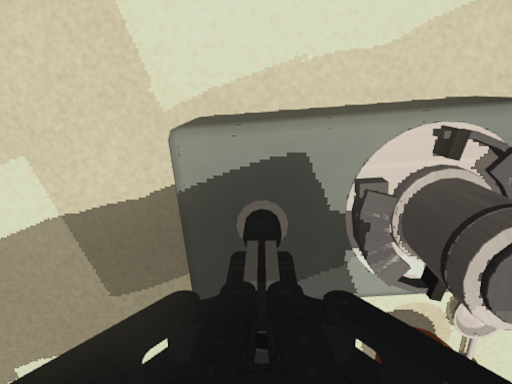

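View pics/sd2.png

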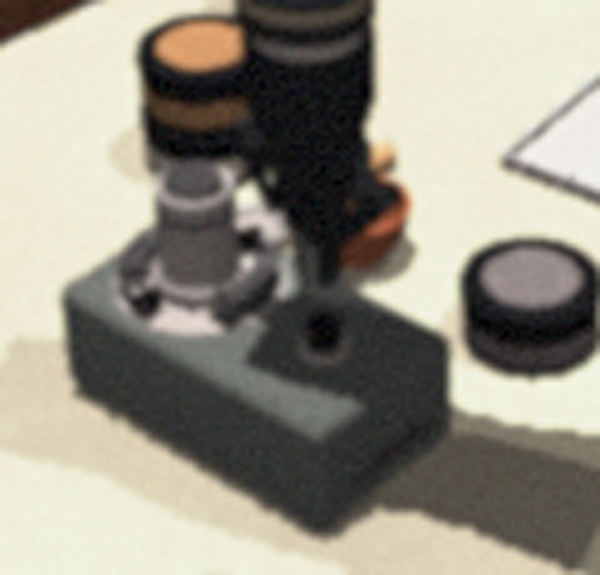

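```bash
python3 - <<'E'
from h import *
ci=ctrl.camera_info("wrist")
print(onz("wrist",(262,223),.089,ci),onz("wrist",(262,225),.107,ci))
print(proj("wrist",[[.458,.179,.089],[.458,.179,.105]],ci))
E
```

```text
[0.46075785 0.17986961 0.089     ] [0.46067166 0.18612638 0.107     ]
[[257.54112199 224.30792758]
 [257.31048053 235.1602025 ]]
```

Emit:
jog_arm:
  steps: [4,1,0,0,0,0,-1,4,1,0,0,0,0,-1,4,1,0,0,0,0,-1,3,0,0,0,0,0,-1,1,0,0,0,0,0,-1,1,0,0,0,0,0,-1,0,0,0,0,0,0,-1,0,0,0,0,0,0,-1]

```text
clock: 3.6
tcp_pos: [0.461, 0.18, 0.1183]
tcp_rot: [0.5, 0.5, 0.5, -0.5]
ft_force: [0.3, -0.6, 0.5]
width: -0.001
```

Emit:
jog_arm:
  steps: [1,0,0,0,0,0,-1,1,0,0,0,0,0,-1,1,0,0,0,0,0,-1,1,0,0,0,0,0,-1,0,0,0,0,0,0,-1,0,0,0,0,0,0,-1,0,0,0,0,0,0,-1,0,0,0,0,0,0,-1]

```text
clock: 4.4
tcp_pos: [0.461, 0.18, 0.1143]
tcp_rot: [0.5, 0.5, 0.5, -0.5]
ft_force: [0.3, 0.1, -0.0]
width: 0.005
```

Emit:
jog_arm:
  steps: [1,0,0,0,0,0,-1,1,0,0,0,0,0,-1,1,0,0,0,0,0,-1,1,0,0,0,0,0,-1,1,0,0,0,0,0,-1,0,0,0,0,0,0,-1,0,0,0,0,0,0,-1,0,0,0,0,0,0,-1]

```text
clock: 5.2
tcp_pos: [0.461, 0.18, 0.1093]
tcp_rot: [0.5, 0.5, 0.5, -0.5]
ft_force: [-0.2, -0.6, -0.2]
width: 0.002
```

Emit:
jog_arm:
  steps: [0,0,0,0,0,0,-1,0,0,0,0,0,0,-1,0,0,0,0,0,0,-1,0,0,0,0,0,0,-1,1,0,0,0,0,0,-1,1,0,0,0,0,0,-1,1,0,0,0,0,0,-1,1,0,0,0,0,0,-1]

```text
clock: 6.0
tcp_pos: [0.461, 0.18, 0.1054]
tcp_rot: [0.5, 0.5, 0.5, -0.5]
ft_force: [-0.6, -0.3, 2.6]
width: 0.003
```

Emit:
jog_arm:
  steps: [0,0,0,0,0,0,-1,0,0,0,0,0,0,-1,0,0,0,0,0,0,-1,0,0,0,0,0,0,-1,1,0,0,0,0,0,-1,1,0,0,0,0,0,-1,1,0,0,0,0,0,-1,1,0,0,0,0,0,-1]

```text
clock: 6.8
tcp_pos: [0.461, 0.18, 0.1013]
tcp_rot: [0.5, 0.5, 0.5, -0.5]
ft_force: [-0.9, -0.5, 2.5]
width: 0.001
```

Emit:
jog_arm:
  steps: [0,0,0,0,0,0,-1,0.5,0,0,0,0,0,-1,0,0,0,0,0,0,-1,0.5,0,0,0,0,0,-1,0,0,0,0,0,0,-1,0.5,0,0,0,0,0,-1,0,0,0,0,0,0,-1,0.5,0,0,0,0,0,-1]

```text
clock: 7.6
tcp_pos: [0.461, 0.18, 0.0993]
tcp_rot: [0.5, 0.5, 0.5, -0.5]
ft_force: [-1.1, -0.4, 3.0]
width: 0.004
```

Emit:
jog_arm:
  steps: [0,0,0,0,0,0,-1,0,0,0,0,0,0,-1,0.4,0,0,0,0,0,-1,0,0,0,0,0,0,-1,0.4,0,0,0,0,0,-1,0,0,0,0,0,0,-1,0.4,0,0,0,0,0,-1,0,0,0,0,0,0,-1]

```text
clock: 8.4
tcp_pos: [0.461, 0.18, 0.0981]
tcp_rot: [0.5, 0.5, 0.5, -0.5]
ft_force: [-0.1, 0.5, 2.8]
width: 0.002
```

Emit:
jog_arm:
  steps: [0,0,0,0,0,0,-1,0,0,0,0,0,0,-1,0.4,0,0,0,0,0,-1,0,0,0,0,0,0,-1,0.4,0,0,0,0,0,-1,0,0,0,0,0,0,-1,0,0,0,0,0,0,-1,0,0,0,0,0,0,-1]

```text
clock: 9.2
tcp_pos: [0.4611, 0.1801, 0.098]
tcp_rot: [0.5, 0.5, 0.5, -0.5]
ft_force: [-3.0, -2.0, 11.7]
width: -0.001
```

Emit:
jog_arm:
  steps: [-10,0,0,0,0,0,-1,-25,0,0,0,0,0,-1,-45,0,0,0,0,0,1,-45,0,0,0,0,0,1,-22,20,10,0,0,0,1,0,20,15,0,0,0,1,0,30,15,0,0,0,1,0,30,10,0,0,0,1]

```text
clock: 10.0
tcp_pos: [0.5618, 0.1292, 0.245]
tcp_rot: [0.5, 0.5, 0.5, -0.5]
ft_force: [-0.1, 0.5, -0.1]
width: 0.987
```

```bash
python3 - <<'E'
from h import *
s=ctrl.sense();print(s["clock"],s["q"],s["tcp_pos"],s["tcp_rot"],s["ft_force"],s["joint_vel"].round(2))
ci=ctrl.camera_info("wrist"); im=ctrl.capture("wrist"); cv2.imwrite("pics/w3.png",im[:,:,::-1]);np.save("ci3.npy",ci,allow_pickle=True)
cv2.imwrite("pics/w3b.png",cv2.resize(im[:,:,::-1],None,fx=1.5,fy=1.5))
im=ctrl.capture("side"); cv2.imwrite("pics/side3.png",im[:,:,::-1])
E
```

```text
10.0 [ 2.26022355e-01  3.23621324e-01  1.41455273e-01  1.38812152e+00
 -4.25589046e-05  1.79682696e+00] [0.56176632 0.12916563 0.24499747] [ 0.50010612  0.50014653  0.49988971 -0.49985758] [-0.08865124  0.48058576 -0.10583248] [-0.29  0.48  0.68  0.2   0.   -0.29]
```

View pics/w3b.png

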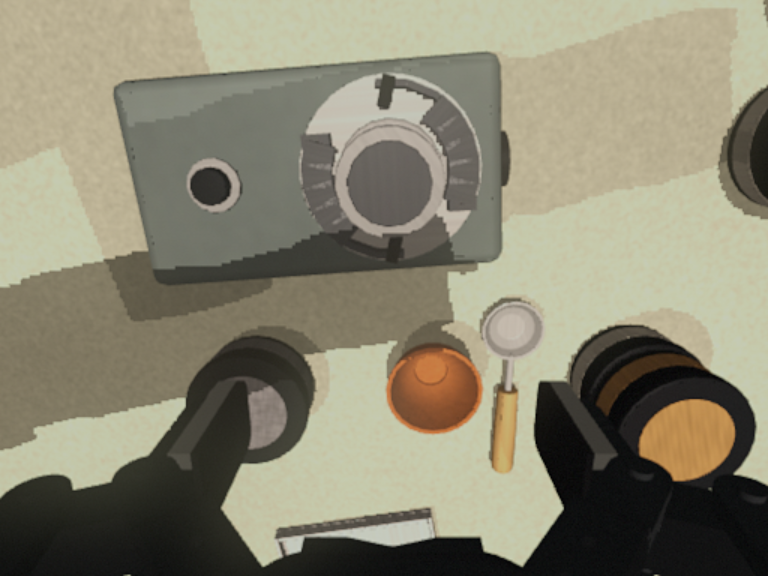

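```bash
python3 - <<'E'
from h import *
ci=np.load("ci3.npy",allow_pickle=True).item()
g=cv2.cvtColor(cv2.imread("pics/w3.png"),cv2.COLOR_BGR2GRAY)
def ell(mask,seed):
    n,l=cv2.connectedComponents(mask.astype(np.uint8)); m=(l==l[seed[1],seed[0]]).astype(np.uint8)
    m=cv2.morphologyEx(m,cv2.MORPH_OPEN,np.ones((5,5)));c=max(cv2.findContours(m,0,1)[0],key=cv2.contourArea); return cv2.fitEllipse(c)
print(g[120,260])
e=ell(g<55,(140,124)); print("cap",e,onz("wrist",e[0],.098,ci).round(4))
e=ell((g>g[120,260]-25)&(g<g[120,260]+25),(260,120)); print("cup dark top",e,onz("wrist",e[0],.165,ci).round(4))
for uv,z in [((390,179),.163),((214.5,185),.089),((391,167),.086)]: print(onz("wrist",np.array(uv)/1.5-.17,z,ci).round(4))
E
```

```text
98
cap ((139.88748168945312, 123.73731994628906), (23.293109893798828, 25.584583282470703), 104.93242645263672) [0.4593 0.1794 0.098 ]
cup dark top ((259.3306884765625, 121.83514404296875), (55.56205749511719, 55.93963623046875), 165.74656677246094) [0.562  0.1872 0.165 ]
[0.5623 0.1887 0.163 ]
[0.4587 0.179  0.089 ]
[0.5627 0.1891 0.086 ]
```

Emit:
jog_arm:
  steps: [0,1,-20,0,0,0,1,0,0,-20,0,0,0,1,0,0,-18,0,0,0,1,20,0,0,0,0,0,1,30,0,0,0,0,0,1,25,0,0,0,0,0,1,0,0,0,0,0,0,1,0,0,0,0,0,0,1]

```text
clock: 10.9
tcp_pos: [0.5616, 0.1884, 0.1698]
tcp_rot: [0.5, 0.5, 0.5, -0.5]
ft_force: [0.9, -0.3, 1.0]
width: 1.0
```

```bash
python3 - <<'E'
from h import *
s=ctrl.sense();print(s["clock"],s["q"].round(3),s["tcp_pos"],s["ft_force"],s["torque"])
ci=ctrl.camera_info("wrist"); im=ctrl.capture("wrist"); cv2.imwrite("pics/w4.png",im[:,:,::-1])
print(proj("wrist",[[.563,.188,.165],[.563,.188,.145]],ci))
E
```

```text
10.9 [0.324 0.379 0.031 1.224 0.    1.894] [0.56158215 0.18835756 0.16979014] [ 0.85643512 -0.27561478  1.03081031] [-0.00079032  0.01762531 -0.00312546]
[[261.29394925 256.36612669]
 [261.27471098 238.93242887]]
```

View pics/w4.png

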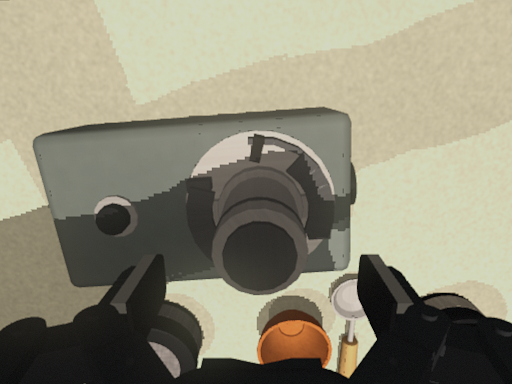

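Emit:
jog_arm:
  steps: [16,0,0,0,0,0,1,16,0,0,0,0,0,1,16,0.5,0,0,0,0,1,0,0,0,0,0,0,1,0,0,0,0,0,0,0.6,0,0,0,0,0,0,0.4,0,0,0,0,0,0,0.3,0,0,0,0,0,0,0.3]

```text
clock: 11.75
tcp_pos: [0.5628, 0.1881, 0.122]
tcp_rot: [0.5, 0.5, 0.5, -0.5]
ft_force: [-0.6, -0.4, -0.5]
width: 0.651
```

Emit:
jog_arm:
  squeeze: 20
  steps: [0,0,0,0,0,0,0.2,0,0,0,0,0,0,0.15,0,0,0,0,0,0,0.1,0,0,0,0,0,0,0.05,0,0,0,0,0,0,0,0,0,0,0,0,0,-0.2,0,0,0,0,0,0,-0.4,0,0,0,0,0,0,-0.4]

```text
clock: 12.55
tcp_pos: [0.5622, 0.188, 0.1217]
tcp_rot: [0.5, 0.5, 0.5, -0.5]
ft_force: [-3.5, -0.4, 5.5]
width: 0.58
```

```bash
python3 - <<'E'
from h import *
s=ctrl.sense();print(s["clock"],s["q"].round(3),s["tcp_pos"],s["ft_force"],s["torque"],s["width"])
ci=ctrl.camera_info("wrist"); im=ctrl.capture("wrist"); cv2.imwrite("pics/w5.png",im[:,:,::-1])
E
```

```text
12.55 [ 0.323  0.407 -0.053  1.111  0.     1.893] [0.56217873 0.18802357 0.12166848] [-3.46523224 -0.40871484  5.49085062] [-0.07436582  0.68134841 -0.00478333] 0.5801206870301832
```

View pics/w5.png

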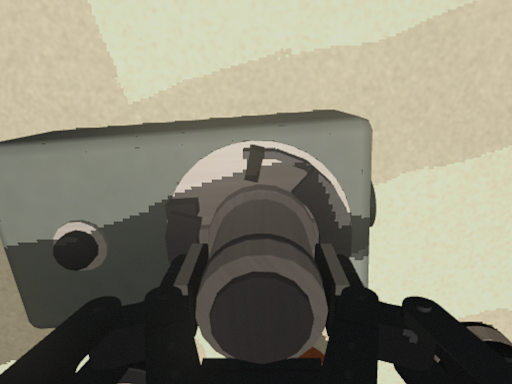

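Emit:
jog_arm:
  squeeze: 30
  steps: [-0.5,-0.3,0,0,0,0,-0.4,0,0,0,0,0,0,-0.4,0,0,0,0,0,0,-0.4,0,0,0,0,0,0,-0.4,0,0,0,0,0,0,-0.4,0,0,0,0,0,0,-0.4,0,0,0,0,0,0,-0.4,0,0,0,0,0,0,-0.4]

```text
clock: 13.4
tcp_pos: [0.5622, 0.188, 0.1218]
tcp_rot: [0.5, 0.5, 0.5, -0.5]
ft_force: [-0.8, 0.7, 1.3]
width: 0.578
```

```bash
cat > s.py <<'E'
from h import *
s=ctrl.sense();print(s["clock"],"q",s["q"].round(3),s["tcp_pos"].round(4),"F",s["ft_force"].round(2),"T",s["torque"].round(3),"w",round(s["width"],3),"v",s["joint_vel"].round(2),"yaw",round(s["q"][0]-s["q"][5]+np.pi/2,4))
E
python3 s.py
```

```text
13.4 q [ 0.323  0.407 -0.053  1.111  0.     1.893] [0.5622 0.188  0.1218] F [-0.77  0.67  1.32] T [0.056 0.238 0.028] w 0.578 v [ 0. -0. -0. -0.  0.  0.] yaw 0.0
```

Emit:
jog_arm:
  steps: [0,0,0,-0.03,0,0,-0.4,0,0,0,-0.03,0,0,-0.4,0,0,0,-0.03,0,0,-0.4,0,0,0,-0.03,0,0,-0.4,0,0,0,-0.03,0,0,-0.4,0,0,0,-0.03,0,0,-0.4,0,0,0,-0.03,0,0,-0.4,0,0,0,-0.03,0,0,-0.4]

```text
clock: 14.2
tcp_pos: [0.5619, 0.1879, 0.1217]
tcp_rot: [0.557, 0.436, 0.557, -0.436]
ft_force: [-2.8, -0.1, 1.5]
width: 0.573
```

```bash
python3 s.py
```

```text
14.2 q [ 0.323  0.407 -0.053  1.112  0.     1.651] [0.5619 0.1879 0.1217] F [-2.78 -0.12  1.54] T [-0.064  0.671 -0.114] w 0.573 v [-0.  -0.   0.   0.  -0.  -0.3] yaw 0.2425
```

Emit:
jog_arm:
  steps: [0,0,0,-0.05,0,0,-0.4,0,0,0,-0.05,0,0,-0.4,0,0,0,-0.05,0,0,-0.4,0,0,0,-0.05,0,0,-0.4,0,0,0,-0.05,0,0,-0.4,0,0,0,-0.05,0,0,-0.4,0,0,0,-0.05,0,0,-0.4,0,0,0,-0.05,0,0,-0.4]

```text
clock: 15.0
tcp_pos: [0.5609, 0.1878, 0.1218]
tcp_rot: [0.632, 0.316, 0.633, -0.317]
ft_force: [-7.5, -0.2, 5.2]
width: 0.579
```

```bash
python3 s.py; python3 -c "
from h import *
im=ctrl.capture('wrist'); cv2.imwrite('pics/w6.png',im[:,:,::-1])"
```

```text
15.0 q [ 0.323  0.407 -0.053  1.113  0.     1.25 ] [0.5609 0.1878 0.1218] F [-7.52 -0.21  5.18] T [-0.282  1.464 -0.215] w 0.579 v [ 0.  -0.  -0.   0.  -0.  -0.5] yaw 0.6433
```

View pics/w6.png

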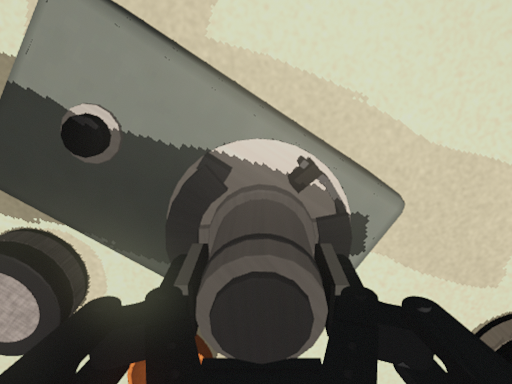

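Emit:
jog_arm:
  steps: [-0.3,-0.5,-0.4,0,0,0,-0.4,-0.2,-0.5,-0.3,0,0,0,-0.4,0,0,0,0,0,0,-0.4,0,0,0,0,0,0,-0.4,0,0,0,0,0,0,-0.4,0,0,0,0,0,0,-0.4,0,0,0,0,0,0,-0.4,0,0,0,0,0,0,-0.4]

```text
clock: 15.85
tcp_pos: [0.5608, 0.1879, 0.1221]
tcp_rot: [0.632, 0.317, 0.632, -0.317]
ft_force: [-2.1, 0.1, -4.7]
width: 0.575
```

```bash
python3 s.py
```

```text
15.85 q [ 0.323  0.405 -0.055  1.111  0.     1.254] [0.5608 0.1879 0.1221] F [-2.11  0.1  -4.73] T [-0.066  0.575 -0.026] w 0.575 v [ 0. -0.  0.  0.  0. -0.] yaw 0.64
```

Emit:
jog_arm:
  steps: [0,-0.1,0,-0.04,0,0,-0.4,0,-0.1,0,-0.04,0,0,-0.4,0,-0.1,0,-0.04,0,0,-0.4,0,-0.1,0,-0.04,0,0,-0.4,0,-0.1,0,-0.04,0,0,-0.4,0,0,0,-0.04,0,0,-0.4,0,0,0,-0.04,0,0,-0.4,0,0,0,-0.04,0,0,-0.4]

```text
clock: 16.65
tcp_pos: [0.56, 0.1877, 0.1222]
tcp_rot: [0.674, 0.212, 0.675, -0.212]
ft_force: [-3.7, 0.2, -4.7]
width: 0.579
```

```bash
python3 s.py
```

```text
16.65 q [ 3.230e-01  4.040e-01 -5.600e-02  1.111e+00  1.000e-03  9.320e-01] [0.56   0.1877 0.1222] F [-3.68  0.24 -4.71] T [ 0.025  0.898 -0.024] w 0.579 v [-0.  -0.  -0.   0.  -0.  -0.4] yaw 0.9618
```

Emit:
jog_arm:
  steps: [0,-0.1,-0.1,-0.03,0,0,-0.4,0,-0.1,-0.1,-0.03,0,0,-0.4,0,0,-0.1,-0.03,0,0,-0.4,0,0,0,-0.03,0,0,-0.4,0,0,0,-0.02,0,0,-0.4,0,0,0,-0.02,0,0,-0.4,0,0,0,0,0,0,-0.4,0,0,0,0,0,0,-0.4]

```text
clock: 17.45
tcp_pos: [0.5598, 0.1875, 0.1221]
tcp_rot: [0.689, 0.158, 0.69, -0.158]
ft_force: [-5.2, -0.8, -4.0]
width: 0.574
```

```bash
python3 s.py
```

```text
17.45 q [ 0.323  0.404 -0.057  1.111  0.     0.773] [0.5598 0.1875 0.1221] F [-5.19 -0.78 -3.97] T [-0.134  1.248 -0.021] w 0.574 v [-0.  0. -0. -0. -0.  0.] yaw 1.1207
```

Emit:
jog_arm:
  steps: [0,-0.1,-0.3,-0.015,0,0,-0.4,0,-0.1,-0.3,-0.015,0,0,-0.4,0,0,0,-0.015,0,0,-0.4,0,0,0,-0.015,0,0,-0.4,0,0,0,0,0,0,-0.4,0,0,0,0,0,0,-0.4,0,0,0,0,0,0,-0.4,0,0,0,0,0,0,-0.4]

```text
clock: 18.25
tcp_pos: [0.5595, 0.1876, 0.1222]
tcp_rot: [0.694, 0.137, 0.694, -0.137]
ft_force: [-4.2, -2.7, -4.7]
width: 0.574
```

```bash
python3 s.py
```

```text
18.25 q [ 0.324  0.403 -0.058  1.11  -0.     0.715] [0.5595 0.1876 0.1222] F [-4.18 -2.74 -4.7 ] T [-0.435  1.183 -0.054] w 0.574 v [ 0.  0.  0.  0. -0. -0.] yaw 1.1798
```

Emit:
jog_arm:
  steps: [0,-0.2,-0.1,-0.015,0,0,-0.4,0,-0.2,-0.2,-0.015,0,0,-0.4,0,0,0,-0.015,0,0,-0.4,0,0,0,-0.015,0,0,-0.4,0,0,0,0,0,0,-0.4,0,0,0,0,0,0,-0.4,0,0,0,0,0,0,-0.4,0,0,0,0,0,0,-0.4]

```text
clock: 19.05
tcp_pos: [0.5593, 0.1875, 0.1224]
tcp_rot: [0.698, 0.117, 0.697, -0.116]
ft_force: [-2.9, -1.2, -5.5]
width: 0.578
```

```bash
python3 s.py; python3 -c "
from h import *
im=ctrl.capture('wrist'); cv2.imwrite('pics/w7.png',im[:,:,::-1])
im=ctrl.capture('side'); cv2.imwrite('pics/side7.png',im[:,:,::-1]);crop('pics/side7.png',(170,150,290,285),5,'pics/sd7.png')"
```

```text
19.05 q [ 0.323  0.402 -0.059  1.109  0.     0.654] [0.5593 0.1875 0.1224] F [-2.93 -1.22 -5.53] T [-0.273  0.818 -0.072] w 0.578 v [-0. -0.  0. -0.  0. -0.] yaw 1.2399
```

View pics/w7.png

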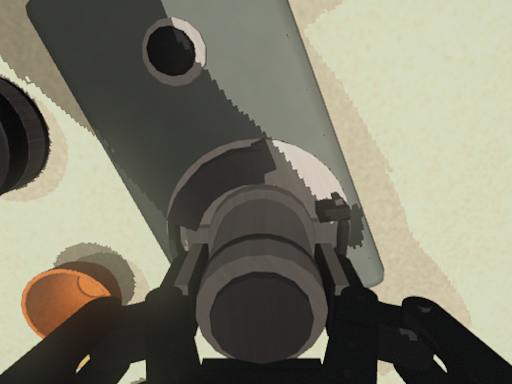

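View pics/sd7.png

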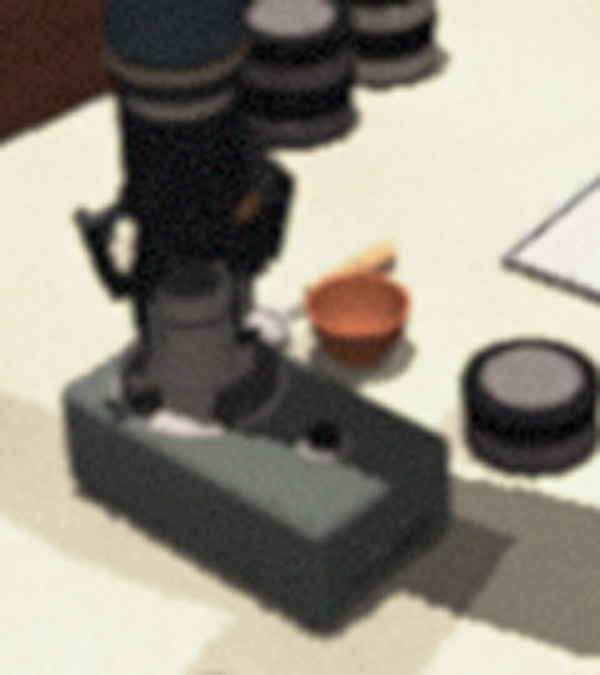

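Emit:
jog_arm:
  steps: [0,-0.1,-0.1,-0.015,0,0,-0.4,0,-0.1,-0.1,-0.015,0,0,-0.4,0,0,0,-0.015,0,0,-0.4,0,0,0,-0.015,0,0,-0.4,0,0,0,0,0,0,-0.4,0,0,0,0,0,0,-0.4,0,0,0,0,0,0,-0.4,0,0,0,0,0,0,-0.4]

```text
clock: 19.95
tcp_pos: [0.5587, 0.1873, 0.1223]
tcp_rot: [0.701, 0.095, 0.701, -0.095]
ft_force: [-5.0, -0.0, -3.2]
width: 0.575
```

```bash
python3 s.py
```

```text
19.95 q [ 0.323  0.401 -0.06   1.109  0.     0.594] [0.5587 0.1873 0.1223] F [-5.03 -0.   -3.16] T [-0.161  1.132 -0.224] w 0.575 v [ 0.  0. -0.  0. -0. -0.] yaw 1.2999
```

Emit:
jog_arm:
  steps: [0,-0.1,-0.2,-0.01,0,0,-0.4,0,0,-0.2,-0.01,0,0,-0.4,0,0,0,0,0,0,-0.4,0,0,0,0,0,0,-0.4,0,0,0,0,0,0,-0.4,0,0,0,0,0,0,-0.4,0,0,0,0,0,0,-0.4,0,0,0,0,0,0,-0.4]

```text
clock: 20.75
tcp_pos: [0.5585, 0.1873, 0.1223]
tcp_rot: [0.702, 0.088, 0.702, -0.088]
ft_force: [-4.2, -0.7, -1.8]
width: 0.577
```

```bash
python3 s.py
```

```text
20.75 q [ 0.324  0.401 -0.061  1.109 -0.     0.574] [0.5585 0.1873 0.1223] F [-4.15 -0.72 -1.85] T [-0.153  0.976 -0.413] w 0.577 v [ 0.  0.  0.  0.  0. -0.] yaw 1.3199
```

Emit:
jog_arm:
  steps: [0,-0.1,-0.3,0.01,0,0,-0.4,-0.5,0,0,0,0,0,-0.4,-0.5,0,0,0,0,0,-0.4,-1,0,0,0,0,0,-0.4,-1,0,0,0,0,0,-0.4,-0.5,0,0,0,0,0,-0.4,0,0,0,0,0,0,-0.4,0,0,0,0,0,0,-0.4]

```text
clock: 21.55
tcp_pos: [0.5583, 0.1874, 0.1259]
tcp_rot: [0.701, 0.092, 0.701, -0.092]
ft_force: [-1.4, 0.8, -6.7]
width: 0.576
```

```bash
python3 s.py
```

```text
21.55 q [ 0.324  0.398 -0.056  1.116  0.     0.585] [0.5583 0.1874 0.1259] F [-1.42  0.83 -6.65] T [ 0.151  0.279 -0.23 ] w 0.576 v [-0.  0.  0. -0.  0.  0.] yaw 1.31
```

Emit:
jog_arm:
  steps: [-0.5,0,-0.1,0,0,0,-0.4,-0.5,0,0,0,0,0,-0.4,-0.5,0,0,0,0,0,-0.4,-0.5,0,0,0,0,0,-0.4,0,0,0,0,0,0,-0.4,0,0,0,0,0,0,-0.4,0,0,0,0,0,0,-0.4,0,0,0,0,0,0,-0.4]

```text
clock: 22.35
tcp_pos: [0.5581, 0.1873, 0.1279]
tcp_rot: [0.701, 0.092, 0.701, -0.092]
ft_force: [0.2, -0.6, -6.0]
width: 0.579
```

```bash
python3 s.py
```

```text
22.35 q [ 0.324  0.396 -0.053  1.121 -0.     0.585] [0.5581 0.1873 0.1279] F [ 0.2  -0.64 -6.03] T [-0.05   0.012 -0.308] w 0.579 v [ 0.  0.  0.  0.  0. -0.] yaw 1.31
```

Emit:
jog_arm:
  squeeze: 40
  steps: [-2,0,0,0,0,0,-0.4,-3,0,0,0,0,0,-0.4,-5,0,0,0,0,0,-0.4,-10,0,0,0,0,0,-0.4,-15,0,0,0,0,0,-0.4,-20,0,0,0,0,0,-0.4,-20,0,0,0,0,0,-0.4,-7,0,0,0,0,0,-0.4]

```text
clock: 23.15
tcp_pos: [0.5591, 0.1877, 0.2129]
tcp_rot: [0.702, 0.093, 0.7, -0.091]
ft_force: [1.1, -0.4, -5.0]
width: 0.577
```

```bash
python3 s.py; python3 -c "
from h import *
for n in ('wrist','side','scene'):
    im=ctrl.capture(n); cv2.imwrite(f'pics/{n}8.png',im[:,:,::-1])
    for d in ctrl.masks_of(n,'tray')[:1]:
        c=max(cv2.findContours(d['mask'].astype(np.uint8),0,1)[0],key=cv2.contourArea); print(n,d['confidence'],cv2.minAreaRect(c), [onz(n,p[0],.014).round(3)[:2] for p in cv2.approxPolyDP(c,6,True)])
a=cv2.imread('pics/wrist8.png');b=cv2.imread('pics/side8.png');cv2.imwrite('pics/w8.png',cv2.resize(np.hstack([a,b]),None,fx=.78,fy=.78))"
```

```text
23.15 q [0.324 0.353 0.103 1.317 0.    0.584] [0.5591 0.1877 0.2129] F [ 1.07 -0.44 -5.03] T [ 0.009 -0.016 -0.002] w 0.577 v [ 0.   -0.01  0.1   0.13  0.    0.  ] yaw 1.3102
wrist 0.48 ((5.0, 255.0), (20.0, 10.0), 90.0) [array([ 0.572, -0.119]), array([ 0.596, -0.128]), array([ 0.591, -0.117])]
side 0.79 ((298.63848876953125, 198.9774169921875), (48.6383171081543, 29.093746185302734), 22.750974655151367) [array([ 0.586, -0.127]), array([ 0.435, -0.144]), array([ 0.474, -0.301]), array([ 0.617, -0.269])]
scene 0.65 ((185.0, 203.50001525878906), (54.08726501464844, 36.825374603271484), 9.462322235107422) [array([ 0.482, -0.298]), array([ 0.63 , -0.269]), array([ 0.608, -0.123]), array([ 0.461, -0.15 ])]
```

View pics/w8.png

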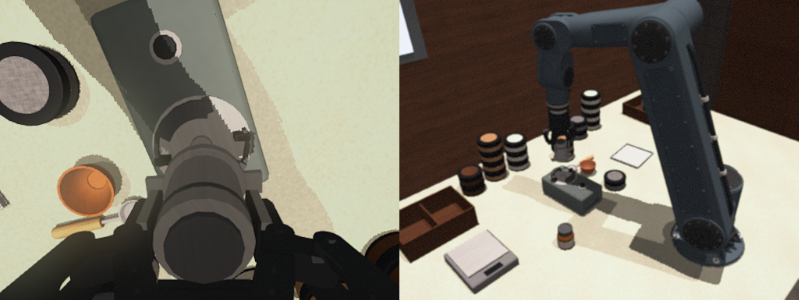

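Emit:
jog_arm:
  steps: [0,-20,4,0,0,0,-0.4,0,-45,9,0,0,0,-0.4,0,-48,10,0,0,0,-0.4,0,-48,10,0,0,0,-0.4,0,-48,10,0,0,0,-0.4,0,-45,9,0,0,0,-0.4,0,-40,7,0,0,0,-0.4,0,-20,4,0,0,0,-0.4]

```text
clock: 24.25
tcp_pos: [0.5369, -0.1353, 0.2089]
tcp_rot: [0.7, 0.093, 0.702, -0.093]
ft_force: [0.3, 0.4, -4.4]
width: 0.573
```

```bash
python3 s.py; python3 -c "
from h import *
n='wrist'
ci=ctrl.camera_info(n);im=ctrl.capture(n); cv2.imwrite(f'pics/w9.png',im[:,:,::-1])
np.save('ci9.npy',ci,allow_pickle=True)
for d in ctrl.masks_of(n,'tray')[:2]:
        c=max(cv2.findContours(d['mask'].astype(np.uint8),0,1)[0],key=cv2.contourArea); print(n,d['confidence'],cv2.minAreaRect(c), [(p[0],onz(n,p[0],.014,ci).round(3)[:2]) for p in cv2.approxPolyDP(c,6,True)])
"; python3 s.py
```

```text
24.25 q [-2.460e-01  2.960e-01  1.000e-02  1.286e+00 -1.000e-03  1.700e-02] [ 0.5369 -0.1353  0.2089] F [ 0.29  0.4  -4.39] T [ 0.051 -0.044  0.006] w 0.573 v [-0.33  0.06  0.08  0.02  0.02 -0.33] yaw 1.3074
wrist 0.63 ((184.60003662109375, 180.19998168945312), (136.84735107421875, 145.7916259765625), 63.43495178222656) [(array([219,  88], dtype=int32), array([ 0.452, -0.153])), (array([ 90, 152], dtype=int32), array([ 0.477, -0.3  ])), (array([163, 267], dtype=int32), array([ 0.622, -0.273])), (array([187, 252], dtype=int32), array([ 0.611, -0.241])), (array([189, 224], dtype=int32), array([ 0.579, -0.227])), (array([209, 224], dtype=int32), array([ 0.585, -0.206])), (array([227, 195], dtype=int32), array([ 0.558, -0.177])), (array([262, 182], dtype=int32), array([ 0.554, -0.137]))]
24.35 q [-2.460e-01  2.970e-01  1.000e-02  1.286e+00 -1.000e-03  1.900e-02] [ 0.5372 -0.135   0.2088] F [ 0.41 -0.53 -4.47] T [ 0.078 -0.026  0.032] w 0.573 v [ 0.05 -0.01 -0.01  0.    0.02  0.04] yaw 1.3063
```

View pics/w9.png

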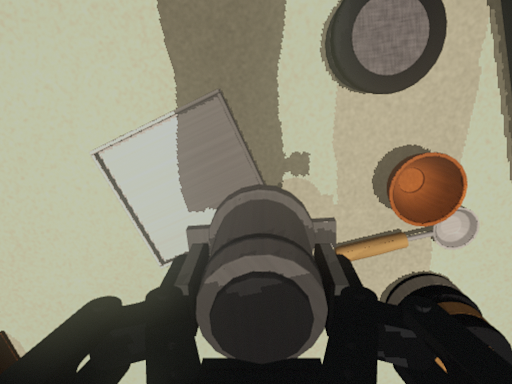

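Emit:
jog_arm:
  steps: [0,-20,5,0,0,0,-0.4,0,-36,8,0,0,0,-0.4,10,-20,5,0,0,0,-0.4,30,0,0,0,0,0,-0.4,40,0,0,0,0,0,-0.4,35,0,0,0,0,0,-0.4,25,0,0,0,0,0,-0.4,0,0,0,0,0,0,-0.4]

```text
clock: 25.15
tcp_pos: [0.533, -0.2085, 0.0658]
tcp_rot: [0.698, 0.092, 0.704, -0.091]
ft_force: [-0.8, 1.2, -4.4]
width: 0.577
```

```bash
python3 s.py; python3 -c "
from h import *
for n in ('wrist','side','scene'):
    im=ctrl.capture(n); cv2.imwrite(f'pics/{n}10.png',im[:,:,::-1])
    print(n,proj(n,[[.537,-.213,.004],[.535,-.213,.028]]))
crop('pics/side10.png',(240,130,340,230),4,'pics/a.png');crop('pics/scene10.png',(140,140,240,240),4,'pics/b.png')
cv2.imwrite('pics/ab10.png',np.hstack([cv2.imread('pics/a.png'),cv2.imread('pics/b.png')]))
"
```

```text
25.15 q [-0.373  0.425 -0.181  0.972  0.    -0.113] [ 0.533  -0.2085  0.0658] F [-0.84  1.2  -4.44] T [0.021 0.062 0.02 ] w 0.577 v [-0.   -0.04  0.08  0.07  0.   -0.  ] yaw 1.3107
wrist [[253.92170479 214.85809806]
 [252.25311013 226.26870107]]
side [[296.45932904 200.07393904]
 [297.15784884 194.82345874]]
scene [[186.55905412 204.02752399]
 [186.0440275  198.22737377]]
```

View pics/ab10.png

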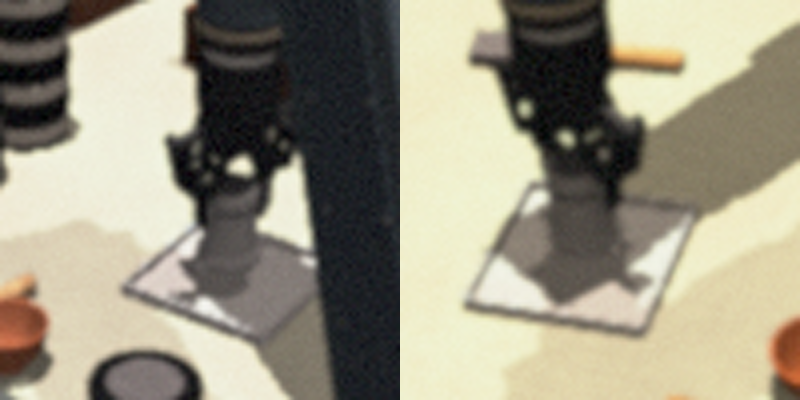

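View pics/wrist10.png

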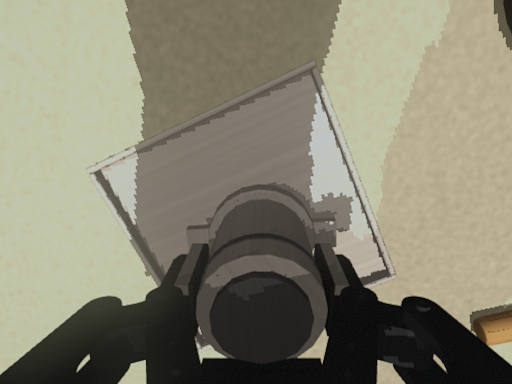

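```bash
python3 -c "
from h import *
ci=ctrl.camera_info('wrist')
P=[onz('wrist',p,.014,ci)[:2] for p in [(316,65),(90,170),(394,275)]]; print(np.round(P,4),(P[1]+P[2])/2)
s=ctrl.sense()['tcp_pos']; print(s)
for off in ([0,0],[.005,0]):
  print(proj('wrist',[[s[0]+off[0],s[1],.03],[s[0]+off[0],s[1],.107]],ci))
print(onz('wrist',(262,313),.108,ci))
"
```

```text
[[ 0.4588 -0.1559]
 [ 0.4821 -0.303 ]
 [ 0.6038 -0.1324]] [ 0.54296657 -0.21767836]
[ 0.53649239 -0.21014837  0.07080982]
[[258.35810632 223.09521523]
 [256.84426954 302.73323355]]
[[260.52114453 230.5473343 ]
 [260.28980099 313.6122563 ]]
[ 0.54065298 -0.20925839  0.108     ]
```

Emit:
jog_arm:
  steps: [6,-3,1,0,0,0,-0.4,6,-2,0,0,0,0,-0.4,6,0,0,0,0,0,-0.4,5,0,0,0,0,0,-0.4,2,0,0,0,0,0,-0.4,1,0,0,0,0,0,-0.4,0,0,0,0,0,0,-0.4,0,0,0,0,0,0,-0.4]

```text
clock: 26.1
tcp_pos: [0.5356, -0.2154, 0.0439]
tcp_rot: [0.701, 0.092, 0.701, -0.092]
ft_force: [0.7, 0.6, -3.8]
width: 0.578
```

```bash
python3 s.py
```

```text
26.1 q [-0.382  0.448 -0.207  0.916 -0.    -0.122] [ 0.5356 -0.2154  0.0439] F [ 0.69  0.63 -3.79] T [-0.014  0.007 -0.002] w 0.578 v [ 0. -0.  0.  0.  0. -0.] yaw 1.3101
```

Emit:
jog_arm:
  steps: [0.5,0,0,0,0,0,-0.4,0.5,0,0,0,0,0,-0.4,0.5,0,0,0,0,0,-0.4,0.5,0,0,0,0,0,-0.4,0,0,0,0,0,0,-0.4,0,0,0,0,0,0,-0.4,0,0,0,0,0,0,-0.4,0,0,0,0,0,0,-0.4]

```text
clock: 26.9
tcp_pos: [0.5354, -0.2154, 0.0418]
tcp_rot: [0.701, 0.092, 0.701, -0.092]
ft_force: [0.1, 0.1, -5.4]
width: 0.573
```

```bash
python3 s.py
```

```text
26.9 q [-0.383  0.45  -0.21   0.911 -0.    -0.122] [ 0.5354 -0.2154  0.0418] F [ 0.12  0.06 -5.36] T [ 0.013 -0.013 -0.07 ] w 0.573 v [ 0. -0.  0. -0.  0. -0.] yaw 1.31
```

Emit:
jog_arm:
  steps: [0.5,0,0,0,0,0,-0.4,0,0,0,0,0,0,-0.4,0.5,0,0,0,0,0,-0.4,0,0,0,0,0,0,-0.4,0.3,0,0,0,0,0,-0.4,0,0,0,0,0,0,-0.4,0,0,0,0,0,0,-0.4,0,0,0,0,0,0,-0.4]

```text
clock: 27.7
tcp_pos: [0.5355, -0.2154, 0.0408]
tcp_rot: [0.701, 0.092, 0.701, -0.092]
ft_force: [-1.2, 1.0, 3.1]
width: 0.573
```

```bash
python3 s.py
```

```text
27.7 q [-0.383  0.451 -0.212  0.908 -0.    -0.122] [ 0.5355 -0.2154  0.0408] F [-1.18  1.    3.08] T [0.165 0.418 0.006] w 0.573 v [-0.  0. -0. -0. -0. -0.] yaw 1.3101
```

Emit:
jog_arm:
  squeeze: 20
  steps: [-0.2,0,0,0,0,0,-0.4,0,0,0,0,0,0,0.1,0,0,0,0,0,0,0.25,0,0,0,0,0,0,0.4,0,0,0,0,0,0,0.6,0,0,0,0,0,0,0.8,0,0,0,0,0,0,1,0,0,0,0,0,0,1]

```text
clock: 28.5
tcp_pos: [0.5354, -0.2155, 0.0407]
tcp_rot: [0.701, 0.092, 0.701, -0.092]
ft_force: [-0.6, -0.6, -0.0]
width: 1.0
```

```bash
python3 s.py; python3 -c "
from h import *
n='wrist'
im=ctrl.capture(n); cv2.imwrite(f'pics/w11.png',im[:,:,::-1])"
```

```text
28.5 q [-0.383  0.451 -0.212  0.908 -0.    -0.122] [ 0.5354 -0.2155  0.0407] F [-0.62 -0.59 -0.  ] T [0.009 0.008 0.031] w 1.0 v [-0. -0.  0.  0.  0.  0.] yaw 1.3099
```

View pics/w11.png

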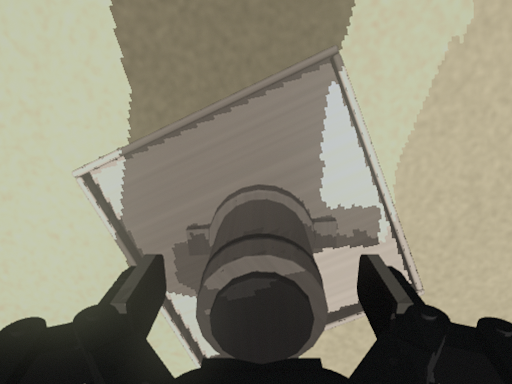

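Released and upright, with clearance on both fingers. Retreating straight up.

Emit:
jog_arm:
  steps: [-5,0,0,0,0,0,1,-15,0,0,0,0,0,1,-30,0,0,0,0,0,1,-40,0,0,0,0,0,1,-40,0,0,0,0,0,1,-40,0,0,0,0,0,1,0,0,-40,0,0,0,1,0,0,-40,0,0,0,1]

```text
clock: 29.35
tcp_pos: [0.4587, -0.1951, 0.2123]
tcp_rot: [0.702, 0.091, 0.7, -0.092]
ft_force: [-1.2, -0.2, 0.0]
width: 1.001
```

Emit:
jog_arm:
  steps: [0,0,0,0,0,0,1,0,0,0,0,0,0,1,0,0,0,0,0,0,1,0,0,0,0,0,0,1,0,0,0,0,0,0,1,0,0,0,0,0,0,1,0,0,0,0,0,0,1,0,0,0,0,0,0,1]

```text
clock: 30.15
tcp_pos: [0.4582, -0.1948, 0.2105]
tcp_rot: [0.701, 0.092, 0.701, -0.092]
ft_force: [0.4, -0.2, -0.6]
width: 1.003
```

```bash
python3 s.py; python3 -c "
from h import *
for n in ('wrist','side','scene'):
    ci=ctrl.camera_info(n);im=ctrl.capture(n); cv2.imwrite(f'pics/{n}12.png',im[:,:,::-1]);np.save(n+'12.npy',ci,allow_pickle=True)
    for th in ('tray','cup'):
      for d in ctrl.masks_of(n,th)[:1]: print(n,th,d['confidence'],np.round(d['extent']))
crop('pics/side12.png',(240,130,340,230),4,'pics/a.png');crop('pics/scene12.png',(140,140,240,240),4,'pics/b.png')
cv2.imwrite('pics/ab12.png',np.hstack([cv2.imread('pics/a.png'),cv2.imread('pics/b.png')]))
"
```

```text
30.15 q [-0.402  0.2   -0.117  1.254 -0.    -0.141] [ 0.4582 -0.1948  0.2105] F [ 0.37 -0.24 -0.59] T [-0.001 -0.007  0.06 ] w 1.003 v [ 0. -0. -0.  0. -0.  0.] yaw 1.31
wrist cup 0.63 [223. 212. 300. 293.]
side tray 0.86 [271. 186. 326. 214.]
side cup 0.85 [289. 179. 306. 203.]
scene tray 0.7 [157. 187. 212. 222.]
scene cup 0.97 [176. 181. 195. 212.]
```

View pics/ab12.png

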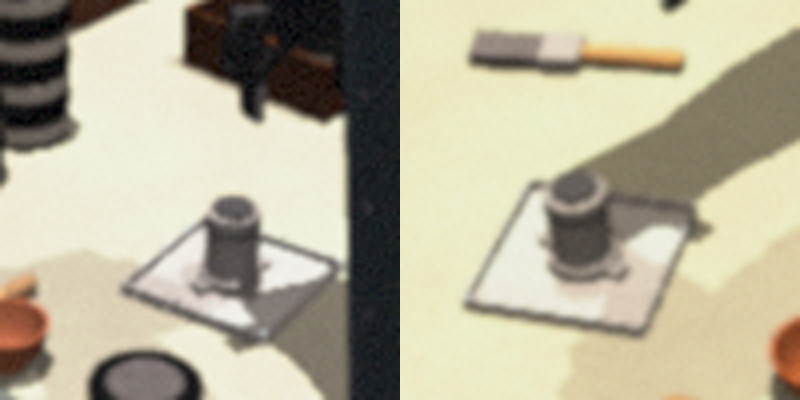

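View pics/wrist12.png

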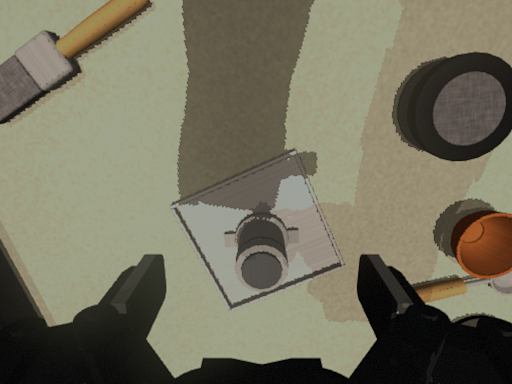

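```bash
python3 -c "
from h import *
ci=np.load('wrist12.npy',allow_pickle=True).item()
P=np.array([onz('wrist',p,.014,ci)[:2] for p in [(296,151),(173,206),(231,307),(343,264)]]);print(P.round(4),P.mean(0))
print(onz('wrist',(262,270),.084,ci))
print('side top',onz('side',(240+233/4,130+210/4),.084),'scene',onz('scene',(140+176/4,140+186/4),.084))
"
```

```text
[[ 0.4531 -0.1545]
 [ 0.4773 -0.2971]
 [ 0.6172 -0.2729]
 [ 0.5946 -0.132 ]] [ 0.53554024 -0.21410025]
[ 0.53818902 -0.21356892  0.084     ]
side top [ 0.53067332 -0.21018448  0.084     ] scene [ 0.54099555 -0.20993203  0.084     ]
```

```bash
python3 -c "
from rig import ctrl
print(ctrl.sign_off()); print(ctrl.sense()['clock'])"
```

```text
the job is handed in; nothing more can be done
None
the job is handed in; nothing more can be done
```

The cup is off the mill and standing upright and released in the tray. I handed the job in at about 30 s of the 72 s allowed.

- **Button:** I pressed it about 9 mm down to its hard stop. The force there rose sharply to 11.7 N, and I stopped.
- **Turn:** I gripped the cup and turned it about 1.32 rad anticlockwise, shifting the tool to ease the sideways force as it built up. That force peaked at about 7.5 N. At the open stop the moment reached 0.41 N m, above the 0.2 to 0.3 N m you called enough, so I backed off slightly before lifting.
- **Lift and placing:** The cup came off freely. I set it on the tray floor with about 7–8 N of contact, opened the gripper and drew the arm clear.

**Last checks:**
- The wrist camera puts the cup's axis about 3 mm from the tray's centre. The side and scene views agree to within about 7 mm, against the 25 mm allowed.
- The cup looks upright in all three views.
- The wrist force read close to zero after release.
- The things visible in the last pictures look undisturbed, but I judged that by eye. Not all of them are in those pictures, and I took no measurements.
- In the last wrist picture the network did not find the tray, so I read its corners from the picture by hand.

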